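# Lift the waxed onyx egg with tongs

## Robot

A 7-joint arm with a two-finger parallel gripper is mounted at the origin on the work surface. World frame = base frame: x ahead of the robot, y to its left, z up, the work surface at z = 0. Lengths are in m, angles in rad, forces in N, time in s.
With the tool pointing down it reaches from about 0.4 to 0.85 m from the base axis. Payload 4.5 kg.
Tool frame: the origin (TCP) lies between the finger pads, 19 mm behind the fingertips; this is the grasp point; z points along the fingers, y is the line along which they close (so a half turn about z gives the same grasp; the last joint's range is limited). The gripper opens to 85 mm and grips with 20 to 120 N. Pads are 22 mm wide; open, the fingers measure 114 mm over their backs; the gripper's body (76 mm by 85 mm) begins 54 mm behind the grasp point. The pads swing forward as they close: fully open they stand 13 mm farther back than shut.
Start: joints at [1.319, 0.689, -0.195, 1.565, 0.157, 0.902, -0.215], TCP at [0.176, -0.6, 0.25] pointing down, gripper open.
Joint ranges: [-3.01, 3.01], [-0.46, 2.08], [-1.47, 1.51], [0.13, 2.56], [-1, 4.14], [0.04, 2.09], [-2.66, 2.66]. Speed limits (rad/s): [2.57, 2.57, 3.14, 3.14, 3.14, 3.14, 3.14].

## Interface

Orientations are given as a unit quaternion [x, y, z, w].
In Python, from station import get_obs, snapshot, job_done gives the robot as it stands.
- The arm moves only by the tool drive_tool, never from a script. Its argument "rows" is a list of rows, each a list of 3 entries, a list of its own where there are three numbers: the finger opening in m, from 0 to 0.0854, then the shift along the tool's x, y, z in m, then the turn, a rotation vector about the tool's x, y, z in rad. In form: [[fingers, [tx, ty, tz], [wx, wy, wz]], ...]. A call has 1 to 5 rows; each row is the pose to reach, as a shift and turn from the pose commanded when the call began, along the tool's axes at that moment; what a row does not reach only later rows make up. A row lasts 1/12 s, in which the tool goes at most 41.7 mm and 7.16 degrees, less where a joint would pass 70% of its speed; a pose out of reach is approached as far as the arm can. A call with a gripper value outside its range is refused whole. The fingers move at their own pace and stop on an object; "grip_force" is the grip in N (left out, the last holds). Time passes only in rows, so rows that repeat a pose let the fingers close. It gives the time, the measured TCP pose, the force, the opening and the grip force at its end, in the units of the state.
- get_obs(): the state, without advancing time (a new reading comes with each control period).
- snapshot(name): name is "side" or "top"; returns a dict with "frame" (480x640x3 uint8, red, green, blue), "fx", "fy", "cx", "cy" (pixels), "position" and "orientation" of the camera in the world. Camera axes: x right, y down, z forward; pixel columns grow to the right and rows downward; lengths in m; the calibration is good to about 2 mm. A picture is of the moment at which its call begins. There is no depth.
- job_done(): hands the job in; it is judged then, once.
The state is a dict: "clock": time; "joint_positions": joint angles; "joint_vel": joint speeds; "joint_efforts": joint torques, N m; "tool_pos": TCP position; "orientation": TCP orientation; "wrist_force": force on the tool from outside, world axes, zero at the start; "ft_torque": the same for the moment, N m; "width": finger opening in m; "gripper_force": force on a finger pad.
Only numpy, scipy, OpenCV 4.12 (cv2) and the standard library are available. Lean on these libraries where they do the work, as an engineer would, in place of code of your own. Each camera call takes 0.05 s, during which the arm holds its last target. There are 200 camera calls.

## Task

Lift the clear dust cover off the onyx egg by its red loop handle and stand it upright, centred, on the round cork mat. Then take the tongs out of their white holder, close them on the freshly waxed egg (no finger may touch it) and lift it off its stand so that the middle of the egg is at least 15 cm above the desk. Leave the ring dish, loupe and wax jar where they are, and finish while still holding the egg up in the tongs, upright and still.

Things in the scene. Friction and masses are not known exactly. Their poses are not given: they have to be found in the camera images.
- cover: Clear plastic dust cover, a cylinder open below: outer radius 40 mm, 79 mm high, wall 3 mm, 120 g. At the start it stands on the desk around the egg stand. Origin: centre of its lower rim; z up. A red loop handle stands on its flat top.
- cover_handle (a point): Middle of the bar of the cover's red loop handle, 113 mm above the cover's lower rim (34 mm above its flat top). The bar is round, 10 mm thick, 44 mm long, and lies along the y axis of the cover; pinch it from above with the fingers closing along x.
- mat: Round cork mat, radius 65 mm, 3 mm thick, fixed. Origin: centre of its underside on the desk.
- egg_stand: Fixed egg stand: dark wooden disc, radius 30 mm, 6 mm high, with a brass ring (outer radius 15 mm, top 16 mm above the desk) on which the egg sits. Origin: centre of its underside on the desk.
- egg: Banded onyx egg, about 140 g, standing upright, blunt end down, in the ring of the stand. Round in plan: 42 mm diameter at its widest. 56 mm tall. Origin: on its axis at the widest section, 24 mm above the blunt end and about 36 mm above the desk at the start; z points to the sharper end.
- tongs: Steel spring tongs, 110 g, standing upright, points down, in the holder. Origin: the hinge pin at the top, about 134 mm above the desk at the start; the head reaches 6 mm above it. z up, x along the pin, y across the two arms. Both arms move alike. The egg is best taken with its widest section 112 mm below the pin, midway between the arms.
- tongs_grip (a point): Midway between the tongs' two blue grip rolls, 42 mm below the pin, axes as the tongs'. Rolls: 12 mm thick, 24 mm long along x, 60 mm over both when sprung open. Grip from above, TCP at or 4 mm above this point, fingers closing along y on the rolls; squeeze to only 55 to 57 mm to lift and carry the tongs open; the springs push each roll out with 4 to 8 N.
- tongs_left: The tongs' arm on the +y side; origin at the pin. Its lower end has two blue upright prongs (7 mm thick, 16 mm apart in x) from 98 to 129 mm below the pin. Open, the gap from these to the other arm's prongs is 70 mm; each mm that one roll is squeezed in moves its prongs in by 2.7 mm.
- tongs_right: The tongs' arm on the -y side, the mirror image of the other; origin at the pin. Each arm turns about the pin by 0 (open, upright) to about 0.13 rad (closed on the egg), at most 0.26. Close on the egg with 30 to 50 N at the rolls.
- tongs_holder: White open box in which the tongs stand, fixed: 39 mm (its x) by 100 mm (its y), 55 mm high, wall 5 mm, floor 5 mm thick. Origin: centre of its underside; the tongs stand across it with their y along its y.
- ring_dish: Loose blue ceramic ring dish, radius 45 mm, with a white cone 57 mm high. Leave alone. Origin: centre of its underside.
- loupe: Loose black folding loupe, lens radius 20 mm, arm reaching 59 mm along its x, 16 mm high. Leave alone. Origin: under the lens.
- wax_jar: Loose amber jar, radius 28 mm, 50 mm high. Leave alone. Origin: centre of its underside.
There are look-alikes about, which are no part of the job. There is more than one size of the tongs; the job needs the smallest.

How it is judged:
On the way, in this order (a step that is already met when the one before it is completed fails the run):
1. the cover stands upright on the cork mat, let go, with the egg still on its stand (horizontal distance between cover and mat below 0.03 m and height (world z) of cover below 0.008 m and angle between cover's own z axis and vertical below 0.1 rad and contact force between cover and the fingers below 0.1 N and linear speed of cover below 0.03 m/s and distance between egg and egg_stand below 0.05 m), for 0.2 s.
2. the tongs are lifted clear out of the holder in the gripper (height (world z) of tongs above 0.19 m and contact force between tongs and the fingers above 1 N and distance between egg and egg_stand below 0.05 m), for 0.1 s.
3. the tongs are closed on the egg while it is still on its stand (contact force between each of tongs_left, tongs_right and egg above 0.5 N and distance between egg and egg_stand below 0.06 m), for 0.05 s.
At the end, for the whole second after the job is handed in: Both tongs arms hold the egg, middle over 150 mm up, under 30 mm/s, within 0.5 rad of upright; the gripper holds the tongs within 0.35 rad of upright, touching nothing of the egg; the cover stands upright on the mat, within 30 mm of its centre (height (world z) of egg above 0.15 m and contact force between each of tongs_left, tongs_right and egg above 0.5 N and contact force between the fingers and tongs above 2 N and contact force between each of the arm, the fingers and egg below 0.1 N and contact force between tongs and tongs_holder below 0.05 N and contact force between egg and cover below 0.05 N and linear speed of egg below 0.03 m/s and angle between tongs's own z axis and vertical below 0.35 rad and angle between egg's own z axis and vertical below 0.5 rad and horizontal distance between cover and mat below 0.03 m and height (world z) of cover below 0.008 m and angle between cover's own z axis and vertical below 0.1 rad); the arm keeps its last pose, push and grip.
It fails at once if the gripper or arm touches the egg (contact force between any of the fingers, the arm and egg above 0.3 N).
It fails at once if the ring dish, loupe or wax jar is moved by more than 20 mm (distance of any of ring_dish, loupe, wax_jar from where it was at the start of the episode above 0.02 m).
It also fails if it takes over 64 s, if anything falls off the work surface, if the arm or the gripper's body presses on something with over 40 N, if the wrist force passes 120 N, or if a joint passes its speed limit or range.

## Working session

There is one attempt and no reset: what is moved stays moved. The work goes in short steps, Python scripts to look and compute and a tool call to move; the robot and the scene stay as the last step left them, time stands still between calls to the robot, and variables do not carry over. Pictures are saved under pics/ and viewed, at most 10 in all, crops included, and the job is handed in when it is done.

Besides the shell and the picture viewer there is one more tool, called after "Emit:" in YAML: its name, and indented under it one key for each argument. drive_tool: Moves the arm, as the interface text tells. Its arguments: {"type":"object","properties":{"rows":{"type":"array"},"grip_force":{"type":"number"}},"required":["rows"]}

```bash
mkdir -p pics; python3 - <<'E'
from station import *
import cv2,json
o=get_obs();print({k:o[k] for k in('clock','tool_pos','orientation','width')})
for n in('top','side'):
    s=snapshot(n);cv2.imwrite(f'pics/{n}0.png',s['frame'][:,:,::-1])
    c={k:(s[k] if isinstance(s[k],(int,float)) else list(map(float,s[k]))) for k in s if k!='frame'};print(n,c)
    json.dump(c,open(n+'.json','w'))
E
```

```text
{'clock': 0.0, 'tool_pos': array([ 0.17598316, -0.59903375,  0.24917051]), 'orientation': array([ 9.89798110e-01,  1.42473805e-01, -2.03837437e-04, -9.35424496e-04]), 'width': 0.08579098143621808}
top {'fx': 444.8994355028283, 'fy': 444.8994355028283, 'cx': 316.42738670376383, 'cy': 239.0230604431326, 'position': [0.5043440762966321, -0.05929640585493027, 0.9616860200716572], 'orientation': [0.7161340031842486, -0.6972030615066547, 0.0268549493247488, -0.018406308859081635]}
side {'fx': 473.77233579125505, 'fy': 473.77233579125505, 'cx': 324.4140826949694, 'cy': 238.21636648434048, 'position': [0.062017085505923455, 0.482212012596961, 0.9742501982841609], 'orientation': [-0.3413842937062495, 0.8711297499763966, -0.3261030672336623, 0.13507965153028528]}
```

View pics/top0.png

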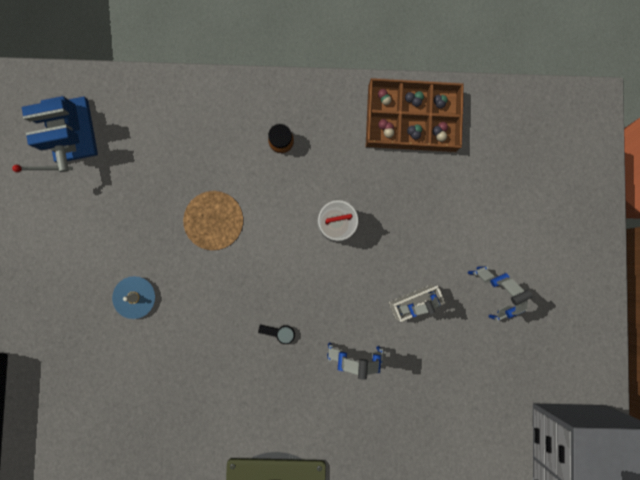

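View pics/side0.png

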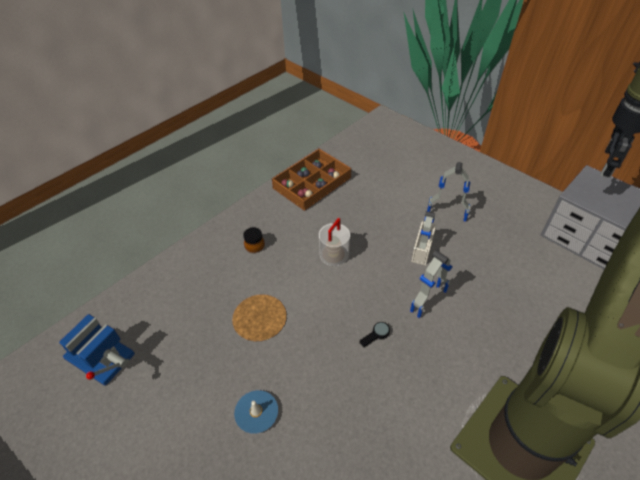

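The cover is at top (338,220), the mat at (213,220) and the holder with tongs at (418,305). Two free-standing tongs, at (500,290) and (355,360), are look-alikes. I'll zoom in to measure.

```bash
cat >h.py <<'E'
import numpy as np,json,cv2
from scipy.spatial.transform import Rotation as R
from scipy.optimize import least_squares
C={n:json.load(open(n+'.json')) for n in('top','side')}
def proj(n,p):
    c=C[n];q=R.from_quat(c['orientation']).inv().apply(np.atleast_2d(p)-c['position'])
    return np.c_[q[:,0]/q[:,2]*c['fx']+c['cx'],q[:,1]/q[:,2]*c['fy']+c['cy']]
def onz(n,uv,z):
    c=C[n];d=R.from_quat(c['orientation']).apply([(uv[0]-c['cx'])/c['fx'],(uv[1]-c['cy'])/c['fy'],1])
    p=np.array(c['position']);return p+d*(z-p[2])/d[2]
def tri(a,b):
    r=least_squares(lambda p:np.r_[proj('top',p)[0]-a,proj('side',p)[0]-b],[.5,0,.05]);return r.x,np.abs(r.fun).max()
E
python3 - <<'E'
from h import *
t=cv2.imread('pics/top0.png');s=cv2.imread('pics/side0.png')
def cr(i,x,y,w,h,f): return cv2.resize(i[y:y+h,x:x+w],None,fx=f,fy=f,interpolation=cv2.INTER_CUBIC)
a=np.hstack([cr(t,310,195,65,50,6),cr(t,385,280,65,50,6)])
b=np.hstack([cr(s,305,215,65,50,6),cr(s,400,205,65,65,6)[:300]])
cv2.imwrite('pics/c0.png',np.vstack([a,b]))
for n,i in(('top',t),('side',s)):
    hsv=cv2.cvtColor(i,cv2.COLOR_BGR2HSV)
    m=cv2.inRange(hsv,(8,100,90),(22,255,255))
    k,l,st,ce=cv2.connectedComponentsWithStats(m)
    for j in range(1,k):
        if st[j,4]>800: print(n,'cork',ce[j],st[j],onz(n,ce[j],.003))
    m=cv2.inRange(hsv,(0,180,90),(5,255,255))|cv2.inRange(hsv,(174,180,90),(180,255,255))
    k,l,st,ce=cv2.connectedComponentsWithStats(m)
    for j in range(1,k):
        if st[j,4]>30: print(n,'red',ce[j],st[j],onz(n,ce[j],.113), 'bar dir',cv2.fitLine(np.argwhere(l==j)[:,::-1].astype(np.float32),2,0,.01,.01).ravel())
E
```

```text
top cork [419.03754941 114.41650198] [ 366   79   97   68 2024] [ 0.84738646 -0.28891707  0.003     ]
top cork [633.78390805 156.1183908 ] [624 118  16  94 870] [ 0.7681806  -0.76496076  0.003     ]
top cork [212.88978692 220.22520206] [ 184  191   59   59 2722] [0.6005255  0.15458073 0.003     ]
top red [338.30263158 218.13157895] [326 215  25   8  76] [ 0.60017739 -0.1096219   0.113     ] bar dir [ 9.8049212e-01 -1.9655856e-01  3.3830264e+02  2.1813158e+02]
side cork [561.15212457  87.70305974] [  435     0   205   191 22028] [ 0.51268772 -1.28018537  0.003     ]
side cork [308.95321637 177.55921053] [ 272  149   79   61 1368] [ 0.85946378 -0.28299529  0.003     ]
side cork [258.95038363 317.43222506] [ 232  295   54   46 1955] [0.59788633 0.15574106 0.003     ]
side red [333.7761194  227.10447761] [329 219  11  21  67] [ 0.5952729  -0.10604306  0.113     ] bar dir [  0.5046465  -0.8633261 333.77612   227.10448  ]
side red [ 89.37837838 375.08108108] [ 86 372   7   7  37] [0.68264027 0.50334634 0.113     ] bar dir [  0.70654887  -0.70766425  89.37838    375.0811    ]
```

View pics/c0.png

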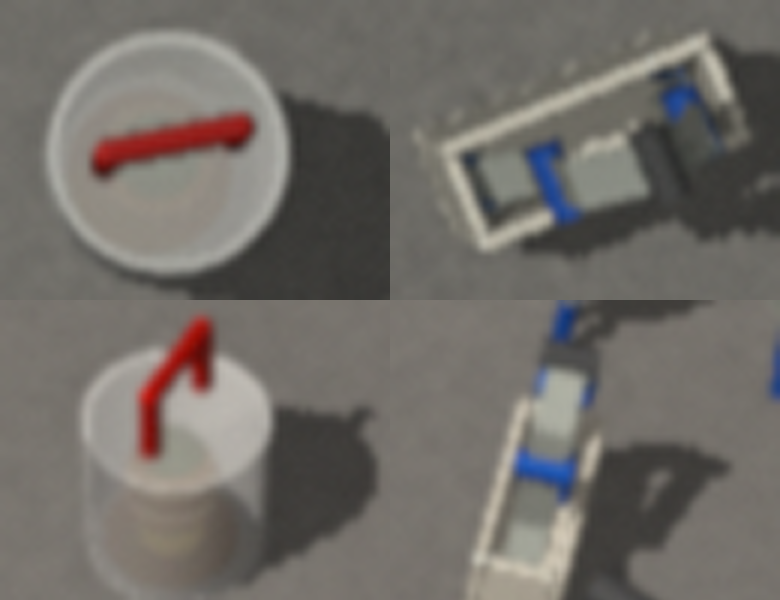

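```bash
python3 - <<'E'
from h import *
np.set_printoptions(precision=4,suppress=True)
a,b=onz('top',(327.2,221.3),.113),onz('top',(350.5,216.2),.113)
print('bar',a,b,(a+b)/2,np.hypot(*(b-a)[:2]),'rim',onz('top',(338.2,220.3),.079))
print('bar side ends',onz('side',(305+150/6,215+98/6),.113),onz('side',(305+203/6,215+27/6),.113))
q=[onz('top',p,.055) for p in[(393.3,304.7),(437.8,285.3),(444.2,302.5),(401,321.7)]]
q=np.array(q);print('holder',q.mean(0),[np.hypot(*(q[i]-q[i-1])[:2]) for i in range(4)]);d=q[0]-q[1]+q[3]-q[2];print('yaw of y axis',np.arctan2(d[1],d[0]))
print('side rim',onz('side',(400+85/6,205+256/6),.055),onz('side',(400+170/6,205+271/6),.055))
print('head',tri((430.8,307.5),(430,214.2)))
print('roll',tri((411.7,310.2),(425.8,233)))
E
```

```text
bar [ 0.5935 -0.0885  0.113 ] [ 0.6046 -0.133   0.113 ] [ 0.599  -0.1107  0.113 ] 0.04584550251512762 rim [ 0.5997 -0.1115  0.079 ]
bar side ends [ 0.5926 -0.0894  0.113 ] [ 0.6034 -0.1338  0.113 ]
holder [ 0.4372 -0.2812  0.055 ] [np.float64(0.0374023454146463), np.float64(0.09926532789147047), np.float64(0.03694080772334577), np.float64(0.09644865845565567)]
yaw of y axis 2.004839706658783
side rim [ 0.4333 -0.2305  0.055 ] [ 0.4021 -0.2478  0.055 ]
head (array([ 0.4363, -0.2836,  0.134 ]), np.float64(0.06951109936363764))
roll (array([ 0.426 , -0.2582,  0.093 ]), np.float64(0.6780421652700852))
```

```bash
cat >>h.py <<'E'
from station import get_obs
def down(yaw):  # tool y at world yaw (deg), tool z down
    a=np.radians(yaw);y=np.array([np.cos(a),np.sin(a),0]);z=np.array([0,0,-1.]);return R.from_matrix(np.c_[np.cross(y,z),y,z])
def plan(wps):
    o=get_obs();p=np.array(o['tool_pos']);r=R.from_quat(o['orientation']);y=r.apply([0,1,0])
    print('t %.2f'%o['clock'],'tcp',p.round(4),'yaw %.2f'%np.degrees(np.arctan2(y[1],y[0])),'tilt',(r.apply([0,0,1])[:2]).round(4),'w %.4f'%o['width'],'F',np.round(o['wrist_force'],2),'gf',np.round(o['gripper_force'],2),'j',np.round(o['joint_positions'],2))
    for w in wps:
        r2=down(w[3]);print(w,r.inv().apply(w[:3]-p).round(4).tolist(),(r.inv()*r2).as_rotvec().round(4).tolist())
        p,r=np.array(w[:3]),r2
E
python3 -c "
from h import *
plan([(.29,-.48,.31,-48),(.40,-.36,.31,-22),(.51,-.23,.30,2),(.599,-.111,.25,13.9)])"
```

```text
t 0.10 tcp [ 0.176  -0.5991  0.2493] yaw -73.62 tilt [-0.0006  0.0016] w 0.0851 F [-0.64  0.2   0.19] gf 0.0 j [ 1.32  0.69 -0.19  1.57  0.16  0.9  -0.22]
(0.29, -0.48, 0.31, -48) [0.143, -0.0822, -0.0606] [-0.0017, -0.0003, -0.4472]
(0.4, -0.36, 0.31, -22) [0.162, -0.0156, 0.0] [0.0, 0.0, -0.4538]
(0.51, -0.23, 0.3, 2) [0.1617, 0.0533, 0.01] [0.0, 0.0, -0.4189]
(0.599, -0.111, 0.25, 13.9) [0.1158, 0.0931, 0.05] [0.0, 0.0, -0.2077]
```

Emit:
drive_tool:
  rows:
    - [0.085,[0.143,-0.0822,-0.0606],[0,0,-0.447]]
    - [0.085,[0.143,-0.0822,-0.0606],[0,0,-0.447]]
    - [0.085,[0.143,-0.0822,-0.0606],[0,0,-0.447]]
    - [0.085,[0.143,-0.0822,-0.0606],[0,0,-0.447]]
    - [0.085,[0.143,-0.0822,-0.0606],[0,0,-0.447]]
  grip_force: 40

```text
clock: 0.52
tool_pos: [0.2974, -0.475, 0.313]
orientation: [0.931, 0.364, 0.003, 0.001]
wrist_force: [1.0, 0.9, -0.2]
width: 0.0848
gripper_force: 0.0
```

Emit:
drive_tool:
  rows:
    - [0.085,[0.162,-0.0156,0],[0,0,-0.454]]
    - [0.085,[0.162,-0.0156,0],[0,0,-0.454]]
    - [0.085,[0.162,-0.0156,0],[0,0,-0.454]]
    - [0.085,[0.162,-0.0156,0],[0,0,-0.454]]
    - [0.085,[0.162,-0.0156,0],[0,0,-0.454]]

```text
clock: 0.93
tool_pos: [0.4069, -0.3523, 0.3111]
orientation: [0.824, 0.566, 0.004, -0.0]
wrist_force: [1.5, 1.2, 1.0]
width: 0.0853
gripper_force: 0.0
```

Emit:
drive_tool:
  rows:
    - [0.085,[0.1617,0.0533,0.01],[0,0,-0.419]]
    - [0.085,[0.1617,0.0533,0.01],[0,0,-0.419]]
    - [0.085,[0.1617,0.0533,0.01],[0,0,-0.419]]
    - [0.085,[0.1617,0.0533,0.01],[0,0,-0.419]]
    - [0.085,[0.1617,0.0533,0.01],[0,0,-0.419]]

```text
clock: 1.35
tool_pos: [0.5154, -0.2216, 0.3007]
orientation: [0.69, 0.724, 0.004, -0.001]
wrist_force: [0.1, 1.5, 0.6]
width: 0.0847
gripper_force: 0.0
```

Emit:
drive_tool:
  rows:
    - [0.085,[0.1158,0.0931,0.05],[0,0,-0.208]]
    - [0.085,[0.1158,0.0931,0.05],[0,0,-0.208]]
    - [0.085,[0.1158,0.0931,0.05],[0,0,-0.208]]
    - [0.085,[0.1158,0.0931,0.05],[0,0,-0.208]]
    - [0.085,[0.1158,0.0931,0.05],[0,0,-0.208]]

```text
clock: 1.77
tool_pos: [0.6014, -0.1033, 0.2485]
orientation: [0.613, 0.79, 0.003, -0.002]
wrist_force: [0.0, 1.1, 0.7]
width: 0.0849
gripper_force: 0.0
```

```bash
python3 -c "
from h import *
plan([(.599,-.111,.16,13.9),(.599,-.111,.115,13.9)])"
```

```text
t 1.77 tcp [ 0.6014 -0.1033  0.2485] yaw 14.43 tilt [-0.0002  0.007 ] w 0.0849 F [0.02 1.15 0.73] gf 0.0 j [ 0.42  0.72 -0.59  1.6   0.45  0.96 -0.06]
(0.599, -0.111, 0.16, 13.9) [-0.0075, -0.0043, 0.0885] [0.0015, -0.0069, 0.0093]
(0.599, -0.111, 0.115, 13.9) [0.0, 0.0, 0.045] [0.0, 0.0, 0.0]
```

Emit:
drive_tool:
  rows:
    - [0.085,[-0.0075,-0.004,0.03],[0.001,-0.007,0.009]]
    - [0.085,[-0.0075,-0.004,0.06],[0.001,-0.007,0.009]]
    - [0.085,[-0.0075,-0.004,0.08],[0.001,-0.007,0.009]]
    - [0.085,[-0.0075,-0.004,0.0885],[0.001,-0.007,0.009]]
    - [0.085,[-0.0075,-0.004,0.0885],[0.001,-0.007,0.009]]

```text
clock: 2.18
tool_pos: [0.5954, -0.1205, 0.1599]
orientation: [0.62, 0.785, -0.004, 0.001]
wrist_force: [0.5, -0.5, 1.1]
width: 0.0853
gripper_force: 0.0
```

```bash
python3 -c "
from h import *
plan([(.599,-.111,.115,13.9)])"
```

```text
t 2.18 tcp [ 0.5954 -0.1205  0.1599] yaw 13.36 tilt [-0.0041 -0.007 ] w 0.0853 F [ 0.52 -0.45  1.07] gf 0.0 j [ 0.4   0.82 -0.51  1.69  0.54  0.78 -0.14]
(0.599, -0.111, 0.115, 13.9) [0.0087, 0.0059, 0.0448] [-0.0056, 0.0059, -0.0094]
```

Emit:
drive_tool:
  rows:
    - [0.085,[0.0075,0.004,0],[-0.001,0.007,-0.009]]
    - [0.085,[0.0075,0.004,0.01],[-0.001,0.007,-0.009]]
    - [0.085,[0.0075,0.004,0.02],[-0.001,0.007,-0.009]]
    - [0.085,[0.0075,0.004,0.02],[-0.001,0.007,-0.009]]
    - [0.085,[0.0075,0.004,0.02],[-0.001,0.007,-0.009]]

```text
clock: 2.6
tool_pos: [0.5989, -0.112, 0.1416]
orientation: [0.616, 0.788, -0.0, -0.0]
wrist_force: [-0.2, 0.2, 0.9]
width: 0.0852
gripper_force: 0.0
```

```bash
python3 -c "
from h import *
plan([(.599,-.111,.115,13.9)])"
```

```text
t 2.60 tcp [ 0.5989 -0.112   0.1416] yaw 13.92 tilt [-0.0011 -0.0004] w 0.0852 F [-0.23  0.16  0.93] gf 0.0 j [ 0.39  0.85 -0.5   1.7   0.56  0.75 -0.15]
(0.599, -0.111, 0.115, 13.9) [0.0009, 0.0004, 0.0266] [-0.0011, 0.0001, 0.0003]
```

Emit:
drive_tool:
  rows:
    - [0.085,[0.001,0.0005,0.015],[0,0,0]]
    - [0.085,[0.001,0.0005,0.026],[0,0,0]]
    - [0.03,[0.001,0.0005,0.026],[0,0,0]]
    - [0,[0.001,0.0005,0.026],[0,0,0]]
    - [0,[0.001,0.0005,0.026],[0,0,0]]
  grip_force: 40

```text
clock: 3.02
tool_pos: [0.5998, -0.1107, 0.1164]
orientation: [0.616, 0.788, 0.0, 0.0]
wrist_force: [0.2, -0.2, 0.1]
width: 0.0512
gripper_force: 0.0
```

Emit:
drive_tool:
  rows:
    - [0,[0,0,0],[0,0,0]]
    - [0,[0,0,0],[0,0,0]]
    - [0,[0,0,0],[0,0,0]]
    - [0,[0,0,-0.004],[0,0,0]]
    - [0,[0,0,-0.01],[0,0,0]]

```text
clock: 3.43
tool_pos: [0.599, -0.1107, 0.126]
orientation: [0.616, 0.788, -0.0, -0.0]
wrist_force: [0.5, -0.3, -0.4]
width: 0.0086
gripper_force: 38.9
```

```bash
python3 -c "
from h import *
plan([(.599,-.111,.22,13.9)])"
```

```text
t 3.43 tcp [ 0.599  -0.1107  0.126 ] yaw 13.93 tilt [-0.0013 -0.0001] w 0.0086 F [ 0.5  -0.33 -0.38] gf 38.9 j [ 0.38  0.87 -0.49  1.71  0.58  0.72 -0.17]
(0.599, -0.111, 0.22, 13.9) [-0.0003, -0.0002, -0.094] [-0.0013, -0.0002, 0.0005]
```

Emit:
drive_tool:
  rows:
    - [0,[0,0,-0.015],[0,0,0]]
    - [0,[0,0,-0.035],[0,0,0]]
    - [0,[0,0,-0.055],[0,0,0]]
    - [0,[0,0,-0.075],[0,0,0]]
    - [0,[0,0,-0.09],[0,0,0]]

```text
clock: 3.85
tool_pos: [0.6, -0.1105, 0.2184]
orientation: [0.616, 0.788, 0.001, 0.001]
wrist_force: [0.3, -1.2, -0.5]
width: 0.0085
gripper_force: 38.9
```

Emit:
drive_tool:
  rows:
    - [0,[0,0,0],[0,0,0]]
    - [0,[0,0,0],[0,0,0]]
    - [0,[0,0,0],[0,0,0]]
    - [0,[0,0,0],[0,0,0]]

```text
clock: 4.18
tool_pos: [0.5986, -0.1108, 0.2148]
orientation: [0.616, 0.788, -0.001, -0.001]
wrist_force: [-1.1, -0.5, -1.6]
width: 0.0085
gripper_force: 39.0
```

```bash
python3 - <<'E'
from h import *
from station import snapshot
plan([(.5995,-.02,.216,13.9),(.5995,.07,.216,13.9),(.5995,.155,.216,13.9)])
f=snapshot('side')['frame'][:,:,::-1];g=snapshot('top')['frame'][:,:,::-1]
cv2.imwrite('pics/lift.png',np.hstack([cv2.resize(f[130:330,240:440],(400,400)),cv2.resize(g[120:320,240:440],(400,400))]))
E
```

```text
t 4.18 tcp [ 0.5986 -0.1108  0.2148] yaw 13.93 tilt [-0.0025 -0.0001] w 0.0085 F [-1.1  -0.53 -1.62] gf 39.04 j [ 0.42  0.76 -0.56  1.64  0.49  0.89 -0.09]
(0.5995, -0.02, 0.216, 13.9) [0.0879, 0.0227, -0.0012] [-0.0024, -0.0005, 0.0005]
(0.5995, 0.07, 0.216, 13.9) [0.0874, 0.0216, 0.0] [0.0, 0.0, 0.0]
(0.5995, 0.155, 0.216, 13.9) [0.0825, 0.0204, 0.0] [0.0, 0.0, 0.0]
```

View pics/lift.png

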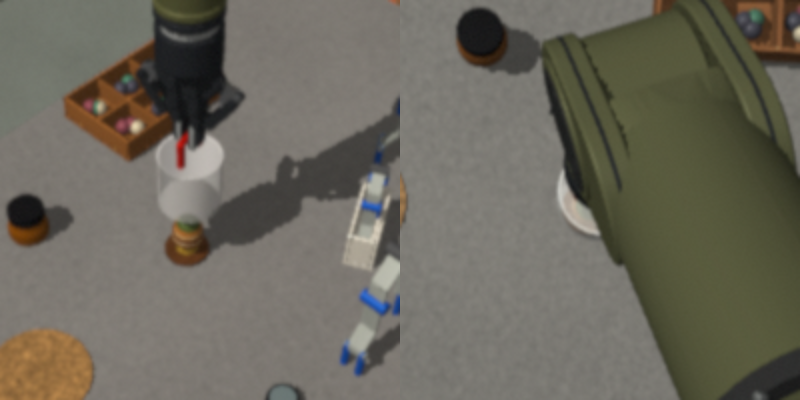

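The cover is hanging straight in the gripper, and the egg is on its stand at side pixel (333,250). Next I carry the cover to the mat.

Emit:
drive_tool:
  rows:
    - [0,[0.01,0.0025,0],[0,0,0]]
    - [0,[0.03,0.0075,0],[0,0,0]]
    - [0,[0.05,0.013,0],[0,0,0]]
    - [0,[0.07,0.018,0],[0,0,0]]
    - [0,[0.088,0.0225,0],[0,0,0]]

```text
clock: 4.7
tool_pos: [0.5999, -0.0171, 0.2157]
orientation: [0.616, 0.788, 0.0, -0.001]
wrist_force: [0.4, 0.6, -0.8]
width: 0.0082
gripper_force: 39.0
```

Emit:
drive_tool:
  rows:
    - [0,[0.018,0.0045,0],[0,0,0]]
    - [0,[0.036,0.009,0],[0,0,0]]
    - [0,[0.054,0.0135,0],[0,0,0]]
    - [0,[0.072,0.018,0],[0,0,0]]
    - [0,[0.088,0.0215,0],[0,0,0]]

```text
clock: 5.12
tool_pos: [0.5994, 0.0734, 0.2157]
orientation: [0.616, 0.788, 0.0, -0.001]
wrist_force: [0.2, 0.2, -1.7]
width: 0.0083
gripper_force: 39.0
```

Emit:
drive_tool:
  rows:
    - [0,[0.02,0.005,0],[0,0,0]]
    - [0,[0.04,0.01,0],[0,0,0]]
    - [0,[0.06,0.015,0],[0,0,0]]
    - [0,[0.075,0.0185,0],[0,0,0]]
    - [0,[0.0825,0.0205,0],[0,0,0]]

```text
clock: 5.53
tool_pos: [0.5988, 0.1602, 0.2159]
orientation: [0.614, 0.789, 0.001, -0.001]
wrist_force: [-0.7, 0.0, -1.0]
width: 0.0084
gripper_force: 39.0
```

Emit:
drive_tool:
  rows:
    - [0,[0,0,0.015],[0,0,0]]
    - [0,[0,0,0.035],[0,0,0]]
    - [0,[0,0,0.055],[0,0,0]]
    - [0,[0,0,0.07],[0,0,0]]
    - [0,[0,0,0.07],[0,0,0]]

```text
clock: 5.95
tool_pos: [0.5976, 0.1545, 0.1426]
orientation: [0.616, 0.788, -0.003, -0.002]
wrist_force: [-0.9, -0.5, -0.9]
width: 0.0083
gripper_force: 39.0
```

Emit:
drive_tool:
  rows:
    - [0,[0,0,0],[0,0,0]]
    - [0,[0,0,0],[0,0,0]]
    - [0,[0,0,0],[0,0,0]]

```text
clock: 6.2
tool_pos: [0.6007, 0.1562, 0.1473]
orientation: [0.616, 0.788, 0.001, 0.001]
wrist_force: [0.3, -0.3, 0.1]
width: 0.0086
gripper_force: 39.0
```

```bash
python3 -c "
from h import *
plan([(.5995,.155,.122,13.9)])"
```

```text
t 6.20 tcp [0.6007 0.1562 0.1473] yaw 13.91 tilt [0.0022 0.0009] w 0.0086 F [ 0.28 -0.29  0.12] gf 38.97 j [-0.07  0.85 -0.48  1.66  0.52  0.76 -0.55]
(0.5995, 0.155, 0.122, 13.9) [-0.0009, -0.0015, 0.0253] [0.0023, -0.0003, 0.0002]
```

Emit:
drive_tool:
  rows:
    - [0,[0,0,0.012],[0,0,0]]
    - [0,[0,0,0.02],[0,0,0]]
    - [0,[0,0,0.024],[0,0,0]]
    - [0,[0,0,0.0265],[0,0,0]]
    - [0,[0,0,0.0275],[0,0,0]]

```text
clock: 6.62
tool_pos: [0.5999, 0.1558, 0.1193]
orientation: [0.616, 0.788, -0.0, 0.0]
wrist_force: [-2.7, -1.2, 14.1]
width: 0.0085
gripper_force: 40.5
```

Emit:
drive_tool:
  rows:
    - [0,[0,0,0.0005],[0,0,0]]
    - [0,[0,0,0.001],[0,0,0]]
    - [0,[0,0,0.001],[0,0,0]]

```text
clock: 6.87
tool_pos: [0.6001, 0.1559, 0.1192]
orientation: [0.616, 0.788, 0.0, 0.001]
wrist_force: [-2.7, -2.6, 12.5]
width: 0.0086
gripper_force: 40.4
```

Emit:
drive_tool:
  rows:
    - [0.06,[0,0,0],[0,0,0]]
    - [0.06,[0,0,0],[0,0,0]]
    - [0.06,[0,0,0],[0,0,0]]
    - [0.06,[0,0,0],[0,0,0]]
    - [0.06,[0,0,0],[0,0,0]]

```text
clock: 7.28
tool_pos: [0.5999, 0.1558, 0.1172]
orientation: [0.616, 0.788, -0.0, -0.0]
wrist_force: [0.2, 0.4, 0.3]
width: 0.0599
gripper_force: 0.0
```

```bash
python3 -c "
from h import *
plan([(.5995,.155,.122,13.9)])"
```

```text
t 7.28 tcp [0.5999 0.1558 0.1172] yaw 13.92 tilt [-0.0003 -0.0001] w 0.0599 F [0.22 0.37 0.31] gf 0.0 j [-0.08  0.89 -0.46  1.68  0.55  0.71 -0.57]
(0.5995, 0.155, 0.122, 13.9) [-0.0007, -0.0005, -0.0048] [-0.0004, 0.0, 0.0004]
```

Emit:
drive_tool:
  rows:
    - [0.075,[0,0,-0.01],[0,0,0]]
    - [0.085,[0,0,-0.03],[0,0,0]]
    - [0.085,[0,0,-0.06],[0,0,0]]
    - [0.085,[0,0,-0.1],[0,0,0]]
    - [0.085,[0,0,-0.135],[0,0,0]]

```text
clock: 7.7
tool_pos: [0.5997, 0.156, 0.2549]
orientation: [0.616, 0.788, 0.0, -0.0]
wrist_force: [1.8, 0.4, -0.1]
width: 0.0851
gripper_force: 0.0
```

Emit:
drive_tool:
  rows:
    - [0.085,[0,0,0],[0,0,0]]
    - [0.085,[0,0,0],[0,0,0]]
    - [0.085,[0,0,0],[0,0,0]]

```text
clock: 7.95
tool_pos: [0.5996, 0.1554, 0.2525]
orientation: [0.616, 0.788, -0.0, 0.0]
wrist_force: [-0.2, 0.7, -0.1]
width: 0.0855
gripper_force: 0.0
```

```bash
python3 -c "
from h import *
plan([(.56,0,.27,-10),(.50,-.14,.27,-37),(.437,-.2815,.24,-65)])"
```

```text
t 7.95 tcp [0.5996 0.1554 0.2525] yaw 13.92 tilt [-0.0003 -0.0007] w 0.0855 F [-0.21  0.71 -0.07] gf 0.0 j [-0.03  0.72 -0.55  1.57  0.43  0.98 -0.47]
(0.56, 0, 0.27, -10) [-0.1413, -0.0758, -0.0174] [-0.0003, 0.0007, 0.4175]
(0.5, -0.14, 0.27, -37) [-0.1483, -0.0348, 0.0] [0.0, 0.0, 0.4712]
(0.437, -0.2815, 0.24, -65) [-0.1509, 0.0348, 0.03] [0.0, 0.0, 0.4887]
```

Emit:
drive_tool:
  rows:
    - [0.085,[-0.1413,-0.0758,-0.0174],[0,0,0.4175]]
    - [0.085,[-0.1413,-0.0758,-0.0174],[0,0,0.4175]]
    - [0.085,[-0.1413,-0.0758,-0.0174],[0,0,0.4175]]
    - [0.085,[-0.1413,-0.0758,-0.0174],[0,0,0.4175]]
    - [0.085,[-0.1413,-0.0758,-0.0174],[0,0,0.4175]]

```text
clock: 8.37
tool_pos: [0.5575, -0.0105, 0.2683]
orientation: [0.77, 0.637, -0.005, 0.002]
wrist_force: [0.3, -1.0, -1.0]
width: 0.0852
gripper_force: 0.0
```

Emit:
drive_tool:
  rows:
    - [0.085,[-0.1483,-0.0348,0],[0,0,0.4712]]
    - [0.085,[-0.1483,-0.0348,0],[0,0,0.4712]]
    - [0.085,[-0.1483,-0.0348,0],[0,0,0.4712]]
    - [0.085,[-0.1483,-0.0348,0],[0,0,0.4712]]
    - [0.085,[-0.1483,-0.0348,0],[0,0,0.4712]]

```text
clock: 8.78
tool_pos: [0.4958, -0.1472, 0.2682]
orientation: [0.898, 0.44, -0.004, 0.001]
wrist_force: [-0.8, 0.3, 0.2]
width: 0.0849
gripper_force: 0.0
```

Emit:
drive_tool:
  rows:
    - [0.085,[-0.1509,0.0348,0.03],[0,0,0.4887]]
    - [0.085,[-0.1509,0.0348,0.03],[0,0,0.4887]]
    - [0.085,[-0.1509,0.0348,0.03],[0,0,0.4887]]
    - [0.085,[-0.1509,0.0348,0.03],[0,0,0.4887]]
    - [0.085,[-0.1509,0.0348,0.03],[0,0,0.4887]]

```text
clock: 9.2
tool_pos: [0.4315, -0.2879, 0.2374]
orientation: [0.978, 0.209, -0.004, 0.0]
wrist_force: [0.2, 0.4, -0.0]
width: 0.0853
gripper_force: 0.0
```

Emit:
drive_tool:
  rows:
    - [0.085,[0,0,0],[0,0,0]]
    - [0.085,[0,0,0],[0,0,0]]
    - [0.085,[0,0,0],[0,0,0]]
    - [0.085,[0,0,0],[0,0,0]]

```text
clock: 9.53
tool_pos: [0.4383, -0.2793, 0.2399]
orientation: [0.976, 0.218, 0.0, -0.0]
wrist_force: [-0.2, 0.8, 0.0]
width: 0.0849
gripper_force: 0.0
```

```bash
python3 - <<'E'
from h import *
from station import snapshot
plan([(.437,-.2815,.16,-65)])
f=snapshot('side')['frame'][:,:,::-1];g=snapshot('top')['frame'][:,:,::-1]
cv2.imwrite('pics/s2f.png',f);cv2.imwrite('pics/t2f.png',g)
c=lambda i,x,y:cv2.resize(i[y:y+60,x:x+80],(400,300),interpolation=cv2.INTER_CUBIC)
cv2.imwrite('pics/p2.png',np.vstack([np.hstack([c(g,300,190),c(g,380,270)]),np.hstack([c(f,295,215),c(f,390,200)])]))
for n,p in(('top',[.5995,-.111,.036]),('side',[.5995,-.111,.036]),('top',[.437,-.2815,.134]),('side',[.437,-.2815,.134])):print(n,proj(n,p))
E
```

```text
t 9.53 tcp [ 0.4383 -0.2793  0.2399] yaw -64.77 tilt [0.0003 0.001 ] w 0.0849 F [-0.19  0.83  0.  ] gf 0.0 j [ 0.61  0.57 -0.21  1.89  0.17  0.7  -0.83]
(0.437, -0.2815, 0.16, -65) [-0.0022, 0.0015, 0.0799] [-0.0008, -0.0007, 0.0039]
top [[336.67568262 222.54674462]]
side [[333.79430845 245.32499423]]
top [[429.6609774  307.06181549]]
side [[429.35582244 214.49777001]]
```

View pics/p2.png

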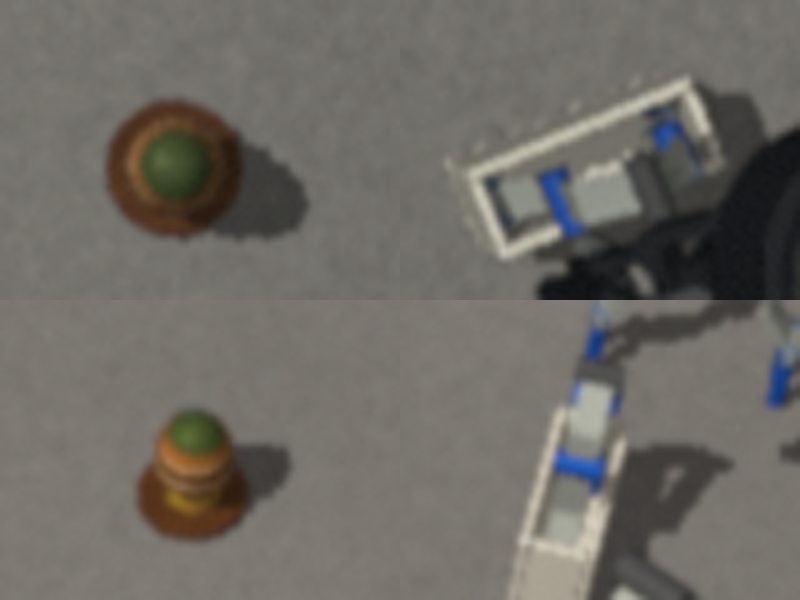

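```bash
python3 - <<'E'
from h import *
np.set_printoptions(precision=4,suppress=True)
for n in('t2f','s2f'):
    i=cv2.imread(f'pics/{n}.png');h=cv2.cvtColor(i,cv2.COLOR_BGR2HSV)
    x,y,w,hh=(300,190,80,60) if n[0]=='t' else (310,215,50,50)
    m=cv2.inRange(h[y:y+hh,x:x+w],(3,110,30),(70,255,255));k,l,st,ce=cv2.connectedComponentsWithStats(m)
    j=1+st[1:,4].argmax();(cx,cy),r=cv2.minEnclosingCircle(np.argwhere(l==j)[:,::-1].astype(np.float32));print(n,st[j],cx+x,cy+y,r)
    if n[0]=='t':print('disc',onz('top',(cx+x,cy+y),.006))
    m=cv2.inRange(h[y:y+hh,x:x+w],(38,90,30),(80,255,255));k,l,st,ce=cv2.connectedComponentsWithStats(m)
    j=1+st[1:,4].argmax();c=ce[j]+(x,y);print('cap',c,st[j]);print(onz('top' if n[0]=='t' else 'side',c,.058))
print('sidedisc',onz('side',(295+193/5,215+(482-300)/5),.006))
print('head',tri((431,307),(430,214)),'roll',tri((412.4,310.6),(390+181/5,200+167/5)))
E
```

```text
t2f [ 22  21  26  26 431] 334.4918022155762 223.18032836914062 13.062834739685059
disc [ 0.6011 -0.108   0.006 ]
cap [334.6174 222.5478] [ 29  27  12  12 115]
[ 0.5971 -0.1056  0.058 ]
s2f [ 13  23  21  24 378] 332.9526309967041 249.9421043395996 12.116436004638672
cap [333.7111 240.7556] [20 23  9  7 45]
[ 0.5974 -0.1083  0.058 ]
sidedisc [ 0.6028 -0.1139  0.006 ]
head (array([ 0.4371, -0.2841,  0.1337]), np.float64(0.07154271135112822)) roll (array([ 0.4252, -0.26  ,  0.0907]), np.float64(0.5396530966424393))
```

Emit:
drive_tool:
  rows:
    - [0.085,[0,0,0.02],[0,0,0]]
    - [0.085,[0,0,0.045],[0,0,0]]
    - [0.085,[0,0,0.065],[0,0,0]]
    - [0.085,[0,0,0.065],[0,0,0]]
    - [0.085,[0,0,0.065],[0,0,0]]

```text
clock: 10.05
tool_pos: [0.4372, -0.2803, 0.1746]
orientation: [0.976, 0.217, -0.001, -0.001]
wrist_force: [-0.5, 0.4, 0.0]
width: 0.085
gripper_force: 0.0
```

```bash
python3 -c "
from h import *
plan([(.437,-.2815,.097,-65)])"
```

```text
t 10.05 tcp [ 0.4372 -0.2803  0.1746] yaw -64.93 tilt [-0.0016  0.001 ] w 0.0850 F [-0.51  0.41  0.03] gf 0.0 j [ 0.59  0.67 -0.17  1.96  0.21  0.54 -0.86]
(0.437, -0.2815, 0.097, -65) [-0.0006, 0.0011, 0.0776] [-0.0016, 0.001, 0.0012]
```

Emit:
drive_tool:
  rows:
    - [0.085,[-0.0003,0.001,0.015],[0,0,0]]
    - [0.085,[-0.0003,0.001,0.032],[0,0,0]]
    - [0.085,[-0.0003,0.001,0.05],[0,0,0]]
    - [0.085,[-0.0003,0.001,0.065],[0,0,0]]
    - [0.085,[-0.0003,0.001,0.0775],[0,0,0]]
  grip_force: 40

```text
clock: 10.47
tool_pos: [0.4387, -0.2824, 0.0981]
orientation: [0.976, 0.217, 0.001, 0.001]
wrist_force: [-0.6, -0.4, 0.0]
width: 0.0851
gripper_force: 0.0
```

Emit:
drive_tool:
  rows:
    - [0.075,[0,0,0],[0,0,0]]
    - [0.07,[0,0,0],[0,0,0]]
    - [0.065,[0,0,0],[0,0,0]]
    - [0.062,[0,0,0],[0,0,0]]
    - [0.062,[0,0,0],[0,0,0]]

```text
clock: 10.88
tool_pos: [0.4381, -0.2825, 0.0985]
orientation: [0.976, 0.216, 0.001, 0.001]
wrist_force: [0.6, -0.2, -0.3]
width: 0.062
gripper_force: 0.0
```

Emit:
drive_tool:
  rows:
    - [0.06,[0,0,0],[0,0,0]]
    - [0.058,[0,0,0],[0,0,0]]
    - [0.056,[0,0,0],[0,0,0]]
    - [0.056,[0,0,0],[0,0,0]]
    - [0.056,[0,0,0],[0,0,0]]

```text
clock: 11.3
tool_pos: [0.4386, -0.2828, 0.0989]
orientation: [0.976, 0.216, 0.001, 0.001]
wrist_force: [0.8, 0.4, 7.4]
width: 0.0559
gripper_force: 6.9
```

```bash
python3 - <<'E'
from h import *
from station import snapshot
plan([(.437,-.282,.25,-65)])
f=snapshot('side')['frame'][:,:,::-1];cv2.imwrite('pics/s3.png',cv2.resize(f[150:300,360:510],(600,600),interpolation=cv2.INTER_CUBIC))
E
```

```text
t 11.30 tcp [ 0.4386 -0.2828  0.0989] yaw -65.02 tilt [ 0.003  -0.0018] w 0.0559 F [0.8  0.44 7.44] gf 6.88 j [ 0.56  0.8  -0.12  2.    0.25  0.35 -0.9 ]
(0.437, -0.282, 0.25, -65) [-0.0008, -0.001, -0.1511] [0.0029, -0.002, -0.0003]
```

View pics/s3.png

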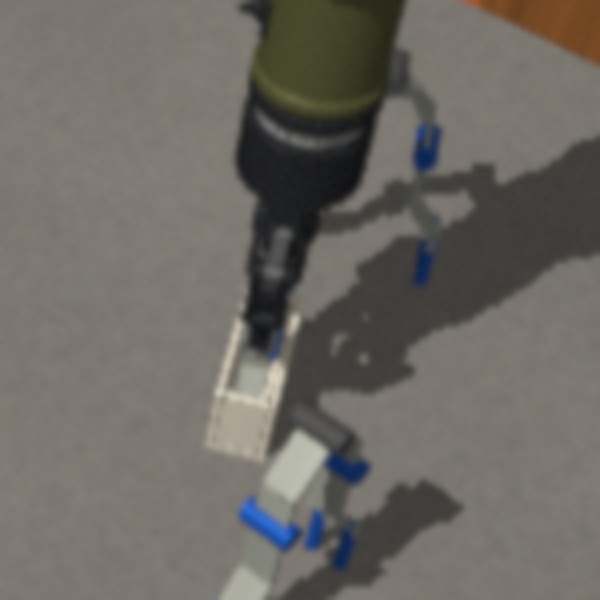

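The fingers are on the rolls inside the holder area (crop 265,320), at 6.9 N and 55.9 mm. Time to lift.

Emit:
drive_tool:
  rows:
    - [0.056,[0,0,-0.003],[0,0,0]]
    - [0.056,[0,0,-0.008],[0,0,0]]
    - [0.056,[0,0,-0.014],[0,0,0]]
    - [0.056,[0,0,-0.02],[0,0,0]]
    - [0.056,[0,0,-0.026],[0,0,0]]

```text
clock: 11.77
tool_pos: [0.4374, -0.2821, 0.1241]
orientation: [0.976, 0.216, -0.0, -0.0]
wrist_force: [-0.3, -0.3, -1.0]
width: 0.0562
gripper_force: 5.8
```

Emit:
drive_tool:
  rows:
    - [0.056,[0,0,-0.01],[0,0,0]]
    - [0.056,[0,0,-0.02],[0,0,0]]
    - [0.056,[0,0,-0.03],[0,0,0]]
    - [0.056,[0,0,-0.04],[0,0,0]]
    - [0.056,[0,0,-0.05],[0,0,0]]

```text
clock: 12.18
tool_pos: [0.4376, -0.2821, 0.1747]
orientation: [0.976, 0.216, 0.0, 0.0]
wrist_force: [-0.0, -0.5, -1.4]
width: 0.056
gripper_force: 5.8
```

Emit:
drive_tool:
  rows:
    - [0.056,[0,0,-0.015],[0,0,0]]
    - [0.056,[0,0,-0.03],[0,0,0]]
    - [0.056,[0,0,-0.04],[0,0,0]]
    - [0.056,[0,0,-0.044],[0,0,0]]
    - [0.056,[0,0,-0.044],[0,0,0]]

```text
clock: 12.6
tool_pos: [0.438, -0.2824, 0.2188]
orientation: [0.976, 0.216, 0.001, 0.001]
wrist_force: [-0.0, 0.3, -1.5]
width: 0.0561
gripper_force: 5.7
```

Emit:
drive_tool:
  rows:
    - [0.056,[0,0,0],[0,0,0]]
    - [0.056,[0,0,0],[0,0,0]]
    - [0.056,[0,0,0],[0,0,0]]

```text
clock: 12.85
tool_pos: [0.437, -0.2819, 0.2168]
orientation: [0.976, 0.217, -0.001, -0.0]
wrist_force: [0.1, 0.2, -1.8]
width: 0.0562
gripper_force: 5.7
```

```bash
python3 - <<'E'
from h import *
from station import snapshot
plan([(.49,-.225,.219,-65),(.545,-.168,.219,-65),(.60,-.110,.219,-65)])
f=snapshot('side')['frame'][:,:,::-1];g=snapshot('top')['frame'][:,:,::-1]
cv2.imwrite('pics/s4.png',np.hstack([cv2.resize(f[130:280,360:510],(400,400),interpolation=cv2.INTER_CUBIC),cv2.resize(g[250:350,360:460],(400,400),interpolation=cv2.INTER_CUBIC)]))
E
```

```text
t 12.85 tcp [ 0.437  -0.2819  0.2168] yaw -64.99 tilt [-0.0014  0.0007] w 0.0562 F [ 0.09  0.18 -1.83] gf 5.75 j [ 0.61  0.6  -0.2   1.91  0.19  0.64 -0.84]
(0.49, -0.225, 0.219, -65) [0.072, -0.0291, -0.0023] [-0.0012, 0.001, 0.0001]
(0.545, -0.168, 0.219, -65) [0.0739, -0.0284, 0.0] [0.0, 0.0, 0.0]
(0.6, -0.11, 0.219, -65) [0.0744, -0.0293, 0.0] [0.0, 0.0, 0.0]
```

View pics/s4.png

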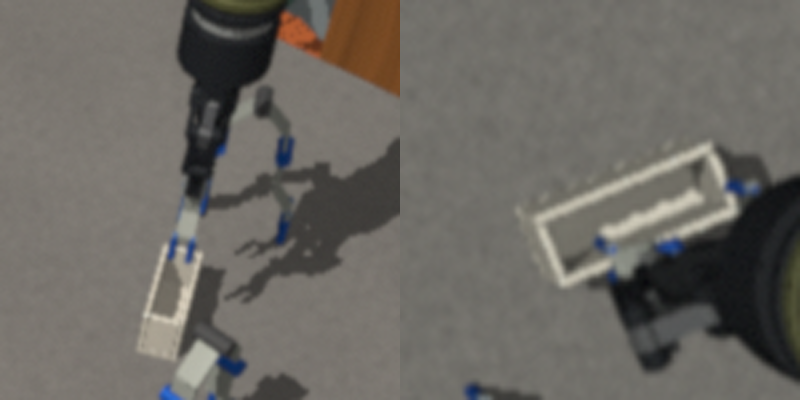

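Emit:
drive_tool:
  rows:
    - [0.056,[0.01,-0.004,0],[0,0,0]]
    - [0.056,[0.025,-0.01,0],[0,0,0]]
    - [0.056,[0.04,-0.016,0],[0,0,0]]
    - [0.056,[0.056,-0.0225,-0.001],[0,0,0]]
    - [0.056,[0.072,-0.029,-0.002],[0,0,0]]

```text
clock: 13.37
tool_pos: [0.4915, -0.2239, 0.2192]
orientation: [0.976, 0.217, 0.0, -0.0]
wrist_force: [1.2, 0.4, -0.5]
width: 0.0564
gripper_force: 5.7
```

Emit:
drive_tool:
  rows:
    - [0.056,[0.015,-0.006,0],[0,0,0]]
    - [0.056,[0.03,-0.0115,0],[0,0,0]]
    - [0.056,[0.045,-0.017,0],[0,0,0]]
    - [0.056,[0.06,-0.023,0],[0,0,0]]
    - [0.056,[0.074,-0.0285,0],[0,0,0]]

```text
clock: 13.78
tool_pos: [0.5466, -0.1663, 0.2192]
orientation: [0.976, 0.217, 0.0, -0.0]
wrist_force: [0.4, 0.2, -1.4]
width: 0.0565
gripper_force: 5.7
```

Emit:
drive_tool:
  rows:
    - [0.056,[0.015,-0.006,0],[0,0,0]]
    - [0.056,[0.03,-0.012,0],[0,0,0]]
    - [0.056,[0.047,-0.0185,0],[0,0,0]]
    - [0.056,[0.063,-0.025,0],[0,0,0]]
    - [0.056,[0.0745,-0.0295,0],[0,0,0]]

```text
clock: 14.2
tool_pos: [0.602, -0.107, 0.2192]
orientation: [0.976, 0.218, 0.0, -0.001]
wrist_force: [0.1, -0.8, -2.3]
width: 0.0562
gripper_force: 5.7
```

Emit:
drive_tool:
  rows:
    - [0.056,[0,0,0],[0,0,0]]
    - [0.056,[0,0,0],[0,0,0]]
    - [0.056,[0,0,0],[0,0,0]]
    - [0.056,[0,0,0],[0,0,0]]

```text
clock: 14.53
tool_pos: [0.5996, -0.1116, 0.2193]
orientation: [0.976, 0.216, -0.001, 0.0]
wrist_force: [0.2, -0.6, -1.7]
width: 0.056
gripper_force: 5.7
```

```bash
python3 - <<'E'
from h import *
from station import snapshot
plan([(.60,-.110,.15,-65)])
o=get_obs();p=np.array(o['tool_pos']);y=down(-65).apply([0,1,0]);x=down(-65).apply([1,0,0])
f=snapshot('side')['frame'][:,:,::-1].copy();g=snapshot('top')['frame'][:,:,::-1].copy()
cv2.imwrite('pics/s5f.png',f);cv2.imwrite('pics/t5f.png',g)
big=cv2.resize(f[170:280,280:390],(600,600),interpolation=cv2.INTER_CUBIC);k=600/110
for s in(1,-1):
  for t in(8,-8):
    q=p+[0,0,.035-.129]+y*s*.033+x*t*.001   # prong lower ends
    u=(proj('side',q)[0]-(280,170)+.5)*k;cv2.circle(big,tuple(int(v) for v in u),3,(0,255,255),-1)
for q in([.60,-.109,.068],[.60,-.109,.006]):
    u=(proj('side',q)[0]-(280,170)+.5)*k;cv2.circle(big,tuple(int(v) for v in u),3,(255,0,255),-1)
cv2.imwrite('pics/s5.png',big)
E
```

```text
t 14.53 tcp [ 0.5996 -0.1116  0.2193] yaw -65.11 tilt [-0.0012 -0.0012] w 0.0560 F [ 0.18 -0.58 -1.69] gf 5.74 j [ 0.2   0.7  -0.16  1.65  0.15  0.8  -1.16]
(0.6, -0.11, 0.15, -65) [0.0011, -0.0013, 0.0693] [0.0006, 0.0016, -0.0018]
```

View pics/s5.png

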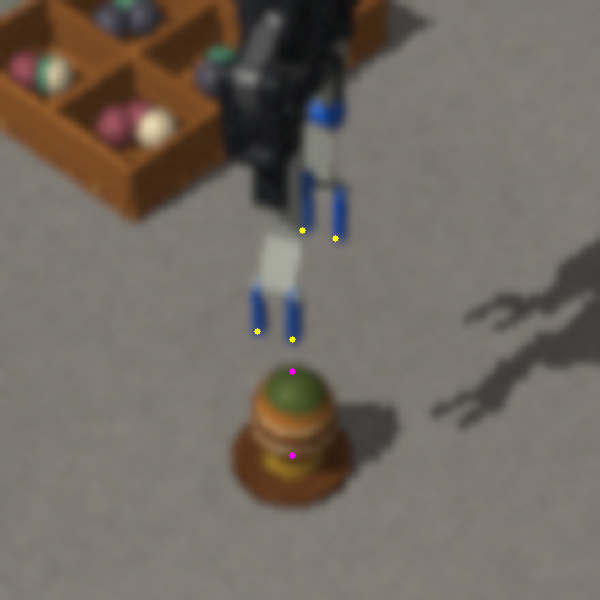

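Emit:
drive_tool:
  rows:
    - [0.056,[0.001,-0.001,0.01],[0,0,0]]
    - [0.056,[0.001,-0.001,0.02],[0,0,0]]
    - [0.056,[0.001,-0.001,0.03],[0,0,0]]
    - [0.056,[0.001,-0.001,0.04],[0,0,0]]
    - [0.056,[0.001,-0.001,0.045],[0,0,0]]

```text
clock: 15.05
tool_pos: [0.5998, -0.1086, 0.1721]
orientation: [0.976, 0.217, -0.002, -0.0]
wrist_force: [-0.3, -0.5, -1.5]
width: 0.0563
gripper_force: 5.7
```

Emit:
drive_tool:
  rows:
    - [0.056,[0,0,0.01],[0,0,0]]
    - [0.056,[0,0,0.02],[0,0,0]]
    - [0.056,[0,0,0.03],[0,0,0]]
    - [0.056,[0,0,0.04],[0,0,0]]
    - [0.056,[0,0,0.05],[0,0,0]]

```text
clock: 15.47
tool_pos: [0.601, -0.1087, 0.1233]
orientation: [0.976, 0.217, -0.0, -0.0]
wrist_force: [0.4, -0.1, -1.1]
width: 0.0559
gripper_force: 5.7
```

Emit:
drive_tool:
  rows:
    - [0.056,[0,0,0.005],[0,0,0]]
    - [0.056,[0,0,0.01],[0,0,0]]
    - [0.056,[0,0,0.01],[0,0,0]]
    - [0.056,[0,0,0.01],[0,0,0]]

```text
clock: 15.8
tool_pos: [0.6012, -0.1087, 0.1144]
orientation: [0.976, 0.216, 0.0, 0.0]
wrist_force: [-0.0, 0.9, -1.5]
width: 0.0558
gripper_force: 5.8
```

```bash
python3 - <<'E'
from h import *
from station import snapshot
plan([(.60,-.109,.113,-65)])
f=snapshot('side')['frame'][:,:,::-1].copy()
cv2.imwrite('pics/s6.png',cv2.resize(f[190:280,290:380],(600,600),interpolation=cv2.INTER_CUBIC))
E
```

```text
t 15.80 tcp [ 0.6012 -0.1087  0.1144] yaw -64.99 tilt [ 0.0001 -0.0001] w 0.0558 F [-0.01  0.92 -1.52] gf 5.76 j [ 0.18  0.85 -0.13  1.72  0.18  0.59 -1.2 ]
(0.6, -0.109, 0.113, -65) [-0.0012, -0.0003, 0.0014] [0.0002, -0.0001, 0.0001]
```

View pics/s6.png

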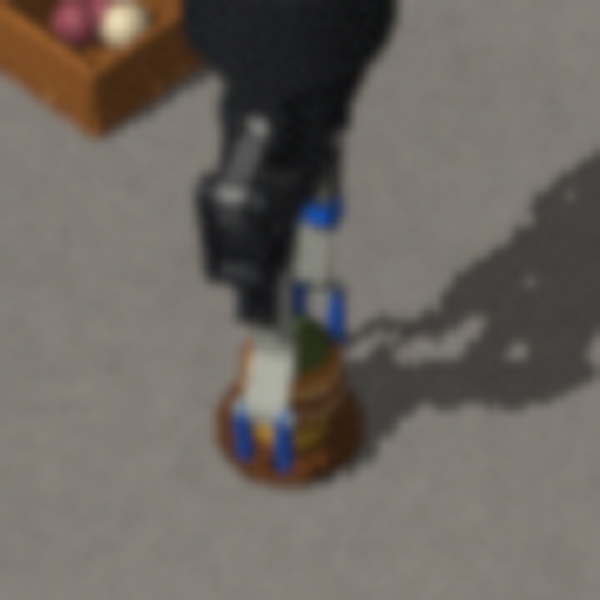

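Both pairs of prongs straddle the egg (near pair at crop 245–285,440, far pair at 320,310). Now I close.

Emit:
drive_tool:
  rows:
    - [0.0545,[-0.0005,0,0.001],[0,0,0]]
    - [0.053,[-0.0005,0,0.001],[0,0,0]]
    - [0.0515,[-0.0005,0,0.001],[0,0,0]]
    - [0.0505,[-0.0005,0,0.001],[0,0,0]]
    - [0.0495,[-0.0005,0,0.001],[0,0,0]]
  grip_force: 42

```text
clock: 16.27
tool_pos: [0.6007, -0.109, 0.1136]
orientation: [0.976, 0.216, 0.0, 0.0]
wrist_force: [0.1, 0.5, -0.7]
width: 0.0496
gripper_force: 8.3
```

Emit:
drive_tool:
  rows:
    - [0.0485,[0,0,0],[0,0,0]]
    - [0.047,[0,0,0],[0,0,0]]
    - [0.045,[0,0,0],[0,0,0]]
    - [0.04,[0,0,0],[0,0,0]]
    - [0.03,[0,0,0],[0,0,0]]

```text
clock: 16.68
tool_pos: [0.6006, -0.1089, 0.1135]
orientation: [0.976, 0.216, 0.0, 0.0]
wrist_force: [-0.9, -0.4, -0.1]
width: 0.0457
gripper_force: 42.8
```

Emit:
drive_tool:
  rows:
    - [0.03,[0,0,0],[0,0,0]]
    - [0.03,[0,0,0],[0,0,0]]
    - [0.03,[0,0,0],[0,0,0]]

```text
clock: 16.93
tool_pos: [0.6007, -0.1089, 0.1135]
orientation: [0.976, 0.217, 0.0, 0.0]
wrist_force: [-0.6, 1.5, 1.2]
width: 0.0459
gripper_force: 42.8
```

Emit:
drive_tool:
  rows:
    - [0.03,[0,0,-0.002],[0,0,0]]
    - [0.03,[0,0,-0.005],[0,0,0]]
    - [0.03,[0,0,-0.01],[0,0,0]]
    - [0.03,[0,0,-0.016],[0,0,0]]
    - [0.03,[0,0,-0.022],[0,0,0]]

```text
clock: 17.35
tool_pos: [0.6006, -0.109, 0.136]
orientation: [0.976, 0.216, 0.0, 0.0]
wrist_force: [-0.5, 0.4, -3.0]
width: 0.0458
gripper_force: 43.3
```

Emit:
drive_tool:
  rows:
    - [0.03,[0,0,-0.008],[0,0,0]]
    - [0.03,[0,0,-0.016],[0,0,0]]
    - [0.03,[0,0,-0.024],[0,0,0]]
    - [0.03,[0,0,-0.032],[0,0,0]]
    - [0.03,[0,0,-0.04],[0,0,0]]

```text
clock: 17.77
tool_pos: [0.6006, -0.109, 0.1765]
orientation: [0.976, 0.216, 0.0, 0.0]
wrist_force: [0.3, 0.0, -2.5]
width: 0.0455
gripper_force: 43.3
```

Emit:
drive_tool:
  rows:
    - [0.03,[0,0,-0.01],[0,0,0]]
    - [0.03,[0,0,-0.02],[0,0,0]]
    - [0.03,[0,0,-0.03],[0,0,0]]
    - [0.03,[0,0,-0.04],[0,0,0]]
    - [0.03,[0,0,-0.05],[0,0,0]]

```text
clock: 18.18
tool_pos: [0.6006, -0.1089, 0.2266]
orientation: [0.976, 0.217, 0.0, 0.0]
wrist_force: [0.6, 0.2, -4.0]
width: 0.0457
gripper_force: 43.3
```

Emit:
drive_tool:
  rows:
    - [0.03,[0,0,-0.008],[0,0,0]]
    - [0.03,[0,0,-0.015],[0,0,0]]
    - [0.03,[0,0,-0.02],[0,0,0]]
    - [0.03,[0,0,-0.023],[0,0,0]]
    - [0.03,[0,0,-0.024],[0,0,0]]

```text
clock: 18.6
tool_pos: [0.6007, -0.1089, 0.2499]
orientation: [0.976, 0.216, 0.0, 0.0]
wrist_force: [0.9, 0.9, -2.2]
width: 0.0456
gripper_force: 43.3
```

Emit:
drive_tool:
  rows:
    - [0.03,[0,0,0],[0,0,0]]
    - [0.03,[0,0,0],[0,0,0]]
    - [0.03,[0,0,0],[0,0,0]]
    - [0.03,[0,0,0],[0,0,0]]
    - [0.03,[0,0,0],[0,0,0]]

```text
clock: 19.02
tool_pos: [0.6004, -0.1089, 0.2491]
orientation: [0.976, 0.217, -0.0, -0.0]
wrist_force: [1.0, -0.3, -4.1]
width: 0.0454
gripper_force: 43.3
```

```bash
python3 - <<'E'
from h import *
from station import snapshot
plan([(.60,-.109,.25,-65)])
f=snapshot('side')['frame'][:,:,::-1].copy()
cv2.imwrite('pics/s7.png',cv2.resize(f[140:350,220:430],(600,600),interpolation=cv2.INTER_CUBIC))
p=np.array(get_obs()['tool_pos']);print((proj('side',p+[0,0,.035-.112])-(220,140))*600/210)
E
```

```text
t 19.02 tcp [ 0.6004 -0.1089  0.2491] yaw -64.99 tilt [-0.0007  0.    ] w 0.0454 F [ 0.97 -0.35 -4.11] gf 43.33 j [ 0.2   0.67 -0.17  1.61  0.14  0.87 -1.16]
(0.6, -0.109, 0.25, -65) [-0.0004, -0.0001, -0.0009] [-0.0003, 0.0006, 0.0002]
[[322.95699973 195.81639093]]
```

View pics/s7.png

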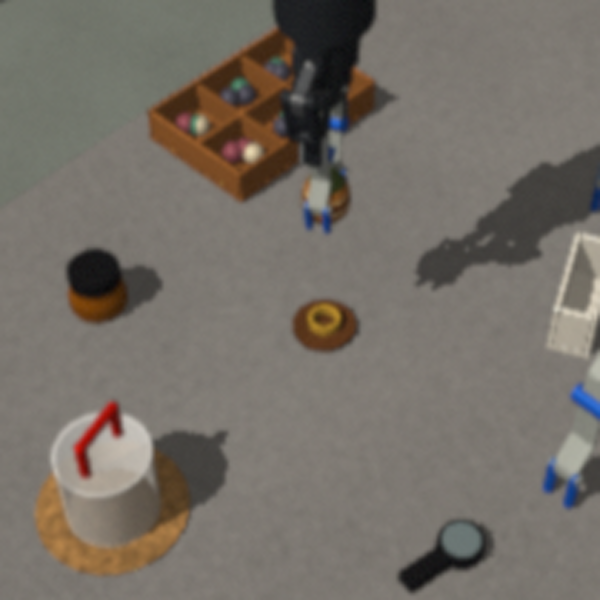

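The egg is in the prongs at (325,195), about 17 cm up. The stand is empty at (325,322), and the cover stands on the mat at (110,500).

```bash
python3 -c "
from station import *
print(job_done())"
```

```text
the job is handed in; nothing more can be done
None
```

I handed the job in at about 19 s on the robot clock. The last picture shows the cover upright on the cork mat and the egg held in the tongs, with its middle about 17 cm above the desk (estimated from the tool height). No verdict came back.

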